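# Load the charged cell into the solar lantern

### The job

Take the charged battery cell out of the sloping dock and load it into the open battery bay of the white lantern: press its flat end against the coil spring, then roll the nub end down past the retaining lip so that the cell lies level under it, and push down on the cell firmly (about 10 N, never over 25 N) to be sure it is home. Let go of it, and leave the tumbler, spoon, tin and torch where they are.

Things in the scene. Friction and masses are not known exactly. Their poses are not given: they have to be found in the camera images.
- lantern: White plastic lantern lying face down, fixed, battery bay open upward. Origin: on the crate top (z=0) under the middle of the seated cell; x along the bay from spring end to lip end, z up. Housing x -65 to +50 mm, 100 mm wide, flat shoulders beside the bay at z 52 mm. Beyond it at -x a round lamp head (58 mm dia, to x -124 mm), at +x a wire handle (to x 85 mm, 23 mm high).
- bay_floor (a point): Centre of the bay's floor, under the seated cell's middle: lantern x 0, y 0, z 30 mm; axes as the lantern's. The bay is a trough 38 mm wide (y -19 to 19 mm). Its end walls are 46 mm wide in y and rise to z 70 mm (40 over the floor); inner faces at x -48.5 mm (spring wall) and x +30.5 mm (lip wall).
- lip_edge (a point): Middle of the retaining lip's upper inner edge: lantern x 26.5, y 0, z 70 mm; axes as the lantern's. The lip is a square-edged ledge on the lip wall, overhanging the bay by 4 mm, from z 65.5 to 70 mm, 46 mm wide. Edge to free spring face is 53 mm, the cell is 61 mm: a level cell must press the spring about 8 mm to pass, an inclined one (32 deg) about 14 mm.
- bay_seat (a point): Centre of a correctly seated cell: lantern x 0, y 0, z 47 mm, axes as the lantern's. The seated cell is level, its nub end against the lip wall under the lip, its top at z 64 mm, 12 mm above the shoulders.
- spring (a joint): How far the coil spring is pressed in towards lantern -x (m): 0 free, at most 0.019; 600 N/m, no preload; about 0.004 with the cell seated. It ends in a steel disc 12 mm in dia, axis at lantern z 47 mm, face at lantern x -26.5 mm when free.
- cell: Fat rechargeable cell, a cylinder 34 mm dia, 61 mm long, grey sleeve, bare metal ends, about 0.14 kg (varies). Origin: its centre; x along its axis from the flat end to the end with the small contact nub (10 mm dia, 1.6 mm high, look only). At the start it lies in the dock, axis inclined 32 degrees, flat end low.
- cell_nub (a point): Centre of the nub end face of the cell, 30.5 mm from its centre along its x.
- dock: Grey charging dock, fixed: base plate 100 x 75 x 6 mm carrying a V trough inclined 32 degrees, narrower (32 mm) than the cell so that fingers pass on both sides, open above, with a low stop at its lower end. Origin: centre of its underside; x level, towards the raised end. The cell's centre is 55 mm above the origin.
- tumbler: Clear glass tumbler standing upright, 72 mm dia, 100 mm tall; origin at the centre of its underside. Bystander.
- spoon: Steel spoon lying flat. Bystander.
- tin: Round tin box closed under its lid, 90 mm dia, 64 mm tall; origin at the centre of its underside. Bystander.
- torch: Black plastic torch with a press button, standing on its lens end, 54 mm dia at the head, 150 mm tall; origin at the centre of its underside. Bystander.
Things that resemble listed ones, but are neither listed nor needed, are in the scene too. There is more than one size of the cell; the job needs the middle-sized.

How it is judged:
On the way, in this order (a step that is already met when the one before it is completed fails the run):
1. the cell presses the coil spring in by more than 6 mm (value of joint spring above 0.006 m and distance between cell and bay_seat below 0.05 m), for 0.05 s.
2. the seated cell is pushed on with more than 4 N (distance between cell and bay_seat below 0.004 m and x of cell in the frame of lantern above -0.0025 m and angle between the x axis of cell and the x axis of lantern, either way round below 0.06 rad and contact force between the fingers and cell above 4 N), for 0.05 s.
At the end, for the whole second after the job is handed in: The cell lies at rest in the bay, nub end under the lip and flat end on the spring: its centre within 4 mm of the seat (and not more than 2.5 mm towards the spring), its axis within 0.06 rad of the bay's, the spring pressed 2 to 6 mm (distance between cell and bay_seat below 0.004 m and x of cell in the frame of lantern above -0.0025 m and angle between the x axis of cell and the x axis of lantern, either way round below 0.06 rad and x of cell_nub in the frame of lantern above 0.02 m and value of joint spring between 0.002 and 0.006 m and linear speed of cell below 0.01 m/s); the robot touches nothing.
It fails at once if the seated cell is pushed on with more than 30 N, or the cell is forced against the lantern with more than 50 N ((distance between cell and bay_seat below 0.006 m and contact force between the fingers and cell above 30 N) or contact force between cell and lantern above 50 N).
It fails at once if the fingers push on the lantern with more than 50 N (contact force between the fingers and lantern above 50 N).
It fails at once if the tumbler is moved more than 30 mm or tipped (distance of tumbler from where it was at the start of the episode above 0.03 m or angle between tumbler's own z axis and vertical above 0.5 rad).
It fails at once if the torch is moved more than 30 mm or tipped (distance of torch from where it was at the start of the episode above 0.03 m or angle between torch's own z axis and vertical above 0.5 rad).
It fails at once if the spoon or the tin is moved more than 30 mm (distance of any of spoon, tin from where it was at the start of the episode above 0.03 m).
It also fails if it takes over 48 s, if anything falls off the work surface, if the arm or the gripper's body presses on something with over 40 N, if the wrist force passes 120 N, or if a joint passes its speed limit or range.

### The arm

A 6-joint arm with a two-finger parallel gripper is mounted at the origin on the work surface. World frame = base frame: x ahead of the robot, y to its left, z up, the work surface at z = 0. Lengths are in m, angles in rad, forces in N, time in s.
With the tool pointing down it reaches from about 0.3 to 0.85 m from the base axis. Payload 4.2 kg.
Tool frame: the origin (TCP) lies midway between the tips of the shut fingers; the grasp point (between the pads) lies 19 mm behind it; y points along the fingers, z is the direction in which the jaws open and shut, and the axes are right-handed (so a half turn about y gives the same grasp; the last joint's range is limited). The gripper opens to 91 mm and grips with 3 to 60 N. Pads are 32 mm wide; open, the fingers measure 118 mm over their backs; the gripper's body (76 mm by 178 mm) begins 60 mm behind the grasp point.
Start: joints at [-1.195, 0.32, 1.565, -0, 1.257, -0.02], TCP at [0.222, -0.531, 0.214] pointing down, gripper open.
Joint ranges: [-3.11, 3.11], [-0.84, 2.01], [0.21, 2.61], [-1.34, 4.49], [0.05, 2.63], [-2.56, 2.56]. Speed limits (rad/s): [2.57, 2.57, 3.14, 3.14, 3.14, 3.14].

### API

Orientations are given as a unit quaternion [x, y, z, w].
In Python, from station import status, eyes, order gives the robot as it stands.
- The arm moves only by the shell command python3 -m jog 'ROWS'. ROWS is JSON, one flat list of numbers, 7 for each row, row after row: the shift along the tool's x, y, z normalised to -1 to 1, where 1 is 400 mm, then the turn, a rotation vector about the tool's x, y, z normalised to -1 to 1, where 1 is 4 degrees, then the closure, from 0 (fully open) to 1 (shut). A call has exactly 5 rows; each row shifts and turns the commanded pose from where the row before left it, along the tool's axes as they then stand; what a row does not reach is not made up. A row lasts 1/10 s, in which the tool goes at most 50 mm and 8.59 degrees, less where a joint would pass 70% of its speed; a pose out of reach is approached as far as the arm can. A call with a number of a shift or a turn outside -1 to 1 is refused whole. A call with a gripper value outside its range is refused whole. The fingers move at their own pace and stop on an object; the grip force is fixed at half the most. Time passes only in rows, so rows that do not move let the fingers close, or fill a call up. It gives the time, the measured TCP pose, the force and the opening at its end, in the units of the state.
- status.get_obs(): the state, without advancing time (a new reading comes with each control period).
- eyes.capture(name): name is "scene" or "top" or "wrist"; returns a dict with "pixels" (384x512x3 uint8, blue, green, red), "mtx" (3x3 intrinsics, pixels), "k1" (the pictures are not rectified: a ray, as slopes to the right and down, at radius r is drawn at 1 + k1 r^2 times it, then the intrinsics apply), "extrinsics" (4x4, takes a point from world to camera coordinates). Camera axes: x right, y up, looking along -z (the intrinsics and any distortion apply to the point x, -y, -z); pixel columns grow to the right and rows downward; lengths in m; the calibration is good to about 2 mm. A picture is of the moment at which its call begins. There is no depth.
- order.hand_in(): hands the job in, once; it reports no verdict.
The state is a dict: "time_s": time; "joint_positions": joint angles; "joint_velocities": joint speeds; "effort": joint torques, N m; "tool_pos": TCP position; "eef_rot": TCP orientation; "ft_force": force on the tool from outside, world axes, zero at the start; "wrist_torque": the same for the moment, N m; "width": finger opening in m.
Only numpy, scipy, OpenCV 4.12 (cv2) and the standard library are available. Lean on these libraries where they do the work, as an engineer would, in place of code of your own. Each camera call takes 0.05 s, during which the arm holds its last target. There are 200 camera calls.

## Working session

There is one attempt and no reset: what is moved stays moved. The work goes in short steps, Python scripts to look and compute and a shell command to move; the robot and the scene stay as the last step left them, time stands still between calls to the robot, and variables do not carry over. Pictures are saved under pics/ and viewed, about 8 in all and at most 12, crops included, and the job is handed in when it is done.

```bash
ls; mkdir -p pics
python3 - <<'E'
from station import status, eyes
import cv2,numpy as np
o=status.get_obs()
print({k:np.round(v,3).tolist() for k,v in o.items()})
for n in ["scene","top","wrist"]:
    c=eyes.capture(n); cv2.imwrite(f"pics/{n}0.png",c["pixels"])
    np.savez(f"pics/{n}0.npz",**c)
    print(n,c["mtx"].tolist(),c["k1"],np.round(c["extrinsics"],4).tolist())
a=cv2.imread("pics/scene0.png");b=cv2.imread("pics/top0.png")
E
```

```text
pics
{'time_s': 0.0, 'joint_positions': [-1.195, 0.32, 1.566, -0.0, 1.257, -0.02], 'joint_velocities': [-0.0, 0.0, -0.002, -0.001, 0.003, -0.001], 'effort': [-0.005, -41.248, -23.198, 0.072, 0.046, -0.0], 'tool_pos': [0.221, -0.53, 0.213], 'eef_rot': [-0.139, 0.694, -0.693, 0.139], 'ft_force': [0.153, 0.021, 0.368], 'wrist_torque': [0.019, -0.002, 0.002], 'width': 0.091}
scene [[354.8747952831862, 0.0, 254.34586689681674], [0.0, 354.8747952831862, 192.59060430174526], [0.0, 0.0, 1.0]] -0.0403585563920376 [[-0.2126, 0.977, -0.0185, 0.1187], [-0.6562, -0.1287, 0.7435, 0.3089], [0.724, 0.1702, 0.6684, -1.3743], [0.0, 0.0, 0.0, 1.0]]
top [[474.30377166852145, 0.0, 258.66884418793273], [0.0, 474.30377166852145, 193.42198250931492], [0.0, 0.0, 1.0]] -0.16955416377200333 [[0.0179, -0.9996, 0.0206, -0.0313], [0.9918, 0.0203, 0.126, -0.5896], [-0.1264, 0.0182, 0.9918, -1.2231], [0.0, 0.0, 0.0, 1.0]]
wrist [[317.6370840682167, 0.0, 255.64242921315886], [0.0, 317.6370840682167, 193.651685889743], [0.0, 0.0, 1.0]] 0.003469680373328467 [[0.3853, -0.9228, -0.0014, -0.5747], [0.8808, 0.3682, -0.2977, 0.0329], [0.2752, 0.1135, 0.9547, -0.393], [0.0, 0.0, 0.0, 1.0]]
```

View pics/top0.png

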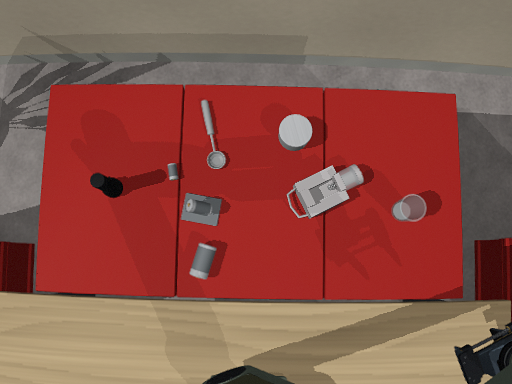

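View pics/scene0.png

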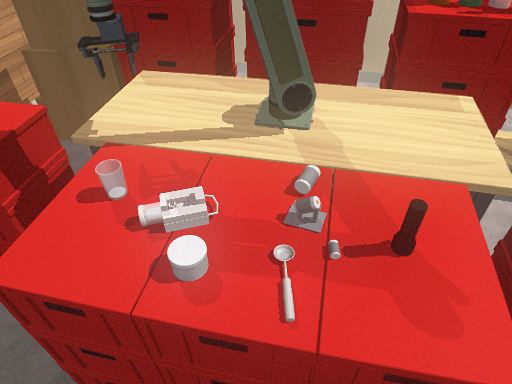

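Cell candidates in the top view are the one in the dock (200,207), a small loose one (173,171) and a large loose one (204,260). The description points to the docked, middle-sized one. I'll check it in a close crop.

Run:
```python
import cv2,numpy as np
t=cv2.imread("pics/top0.png");s=cv2.imread("pics/scene0.png")
R=lambda im,x,y,w,h,k:cv2.resize(im[y:y+h,x:x+w],(w*k,h*k),interpolation=cv2.INTER_CUBIC)
A=np.hstack([R(t,160,160,80,60,5),R(t,280,160,80,60,5)])
B=np.hstack([R(s,280,180,80,60,5),R(s,135,175,90,60,5)[:,:400]])
cv2.imwrite("pics/crop0.png",np.vstack([A,B]))
```

```text
(no output)
```

View pics/crop0.png

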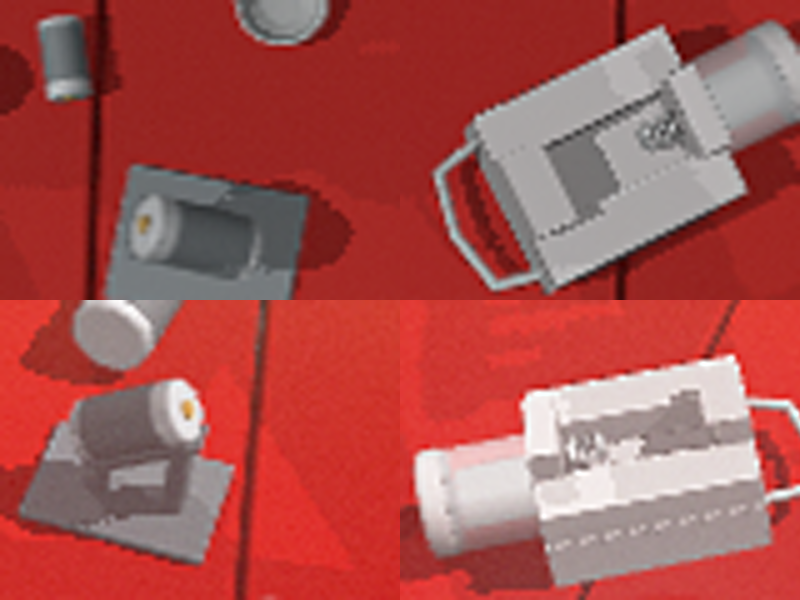

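The docked cell is the medium one, its gold nub on the raised end at top (189,205), scene (318,202). The lantern's handle and lip end point image-left and down, and the spring is near the lamp head. Next I fit the poses of the lantern and dock from both views.

```bash
cat > h.py <<'E'
import numpy as np, cv2
from scipy.optimize import least_squares
from scipy.spatial.transform import Rotation as Ro
def load(n): return dict(np.load(f"pics/{n}.npz"))
def proj(c,P):
    P=np.atleast_2d(P);q=P@c["extrinsics"][:3,:3].T+c["extrinsics"][:3,3]
    u=np.c_[q[:,0],-q[:,1]]/(-q[:,2:]); u=u*(1+c["k1"]*(u**2).sum(1,keepdims=True))
    m=c["mtx"]; return u*[m[0,0],m[1,1]]+[m[0,2],m[1,2]]
def T(p,L):  # p=x,y,z,yaw
    return np.asarray(L)@Ro.from_euler('z',p[3]).as_matrix().T+p[:3]
def fit(obs,p0,fixz=None):  # obs: (cam, localpt mm, px)
    def f(p):
        return np.concatenate([(proj(c,T(p,np.array(L)/1e3))-px).ravel() for c,L,px in obs])
    r=least_squares(f,p0,loss='soft_l1',x_scale=[.01,.01,.01,.1]); return r.x,f(r.x).reshape(-1,2)
E
python3 - <<'E'
from h import *
t,s=load("top0"),load("scene0")
lan=[(t,(-65,-50,52),(333,165.6)),(t,(-65,50,52),(349.4,198)),(t,(50,50,52),(309.6,218)),
(s,(50,-50,0),(209,223)),(s,(-65,-50,0),(166,232)),(s,(50,50,52),(202.4,186.4)),(s,(50,-50,52),(205.4,202))]
p,r=fit(lan,[.6,-.15,0,2]);print("lantern",p.round(4),r.round(1).tolist())
d=[(t,(50,-37.5,6),(187,193)),(t,(-50,-37.5,6),(221.6,199.4)),(t,(25.9,0,71.2),(189,205)),(s,(25.9,0,71.2),(317.6,202)),
(s,(-50,-37.5,0),(284,222.4)),(s,(50,-37.5,0),(321,232.6)),(s,(50,37.5,0),(327,213))]
p,r=fit(d,[.55,.1,0,1.5]);print("dock",p.round(4),r.round(1).tolist())
E
```

```text
lantern [ 5.9400e-01 -1.7880e-01 -6.0000e-04  2.0312e+00] [[-0.8, -0.2], [-0.5, 1.1], [0.7, -0.4], [-0.2, 0.2], [-0.6, -0.5], [-1.0, -1.5], [1.3, 7.3]]
dock [ 5.4670e-01  1.3760e-01 -1.2000e-03  1.4004e+00] [[-2.0, -0.3], [-0.7, 0.2], [-1.2, 0.4], [-0.5, -0.9], [-0.9, 0.2], [-1.2, 0.2], [-0.4, 0.5]]
```

```bash
cat >> h.py <<'E'
def toolR(yaw,lean,flip=0):
    """tool y: down, leaning 'lean' deg so fingers point toward +heading(yaw); z = +-lateral"""
    l=np.deg2rad(lean);h=np.array([np.cos(yaw),np.sin(yaw),0]);y=np.sin(l)*h-np.cos(l)*np.array([0,0,1.])
    z=np.array([-np.sin(yaw),np.cos(yaw),0])*(-1 if flip else 1); return np.c_[np.cross(y,z),y,z]
def plan(p0,R0,p1,R1,n,g):
    rv=Ro.from_matrix(R0.T@R1).as_rotvec(degrees=True)/n; d=(p1-p0)/n; R=R0
    for i in range(n):
        print("%.4f,%.4f,%.4f, %.3f,%.3f,%.3f, %g"%(*(R.T@d/.4),*(rv/4),g))
        R=R@Ro.from_rotvec(rv,degrees=True).as_matrix()
def now():
    from station import status
    o=status.get_obs(); return np.array(o["tool_pos"]),Ro.from_quat(o["eef_rot"]).as_matrix(),o
LAN=np.array([.594,-.1788,0,2.0312]); DOCK=np.array([.5467,.1376,0,1.4004])
E
python3 - <<'E'
from h import *
p,R,o=now();print(R.round(3).tolist())
w=load("wrist0");E=w["extrinsics"];C=-E[:3,:3].T@E[:3,3];print("cam rel tool mm",(R.T@(C-p)*1e3).round(1),"cam axes in tool",(E[:3,:3]@R).round(3).tolist())
for f in (0,1):
    print(f,Ro.from_matrix(R.T@toolR(LAN[3],0,f)).as_rotvec(degrees=True).round(1),Ro.from_matrix(R.T@toolR(DOCK[3],0,f)).as_rotvec(degrees=True).round(1))
E
```

```text
[[-0.923, -0.001, 0.386], [-0.386, 0.001, -0.923], [-0.0, -1.0, -0.001]]
cam rel tool mm [ -85.5 -170.8    0.4] cam axes in tool [[0.0, 0.0, 1.0], [-0.955, 0.298, 0.0], [-0.298, -0.955, 0.0]]
0 [ 0.1 86.3  0.1] [0.000e+00 1.224e+02 1.000e-01]
1 [  0.1 -93.7  -0.1] [  0.1 -57.6  -0. ]
```

Run:
```python
from h import *
p,R,o=now();q=T(LAN,[-.05,0,.17])
print(q);plan(p,R,q,toolR(LAN[3],0,1),25,0)
```

```text
[ 0.61621549 -0.22359366  0.17      ]
-0.0482,0.0044,-0.0131, 0.001,-0.937,-0.001, 0
-0.0490,0.0043,-0.0099, 0.001,-0.937,-0.001, 0
-0.0495,0.0043,-0.0067, 0.001,-0.937,-0.001, 0
-0.0499,0.0043,-0.0034, 0.001,-0.937,-0.001, 0
-0.0500,0.0043,-0.0001, 0.001,-0.937,-0.001, 0
-0.0499,0.0043,0.0031, 0.001,-0.937,-0.001, 0
-0.0496,0.0043,0.0064, 0.001,-0.937,-0.001, 0
-0.0490,0.0043,0.0096, 0.001,-0.937,-0.001, 0
-0.0483,0.0043,0.0128, 0.001,-0.937,-0.001, 0
-0.0474,0.0043,0.0159, 0.001,-0.937,-0.001, 0
-0.0462,0.0043,0.0190, 0.001,-0.937,-0.001, 0
-0.0449,0.0043,0.0220, 0.001,-0.937,-0.001, 0
-0.0434,0.0043,0.0248, 0.001,-0.937,-0.001, 0
-0.0416,0.0043,0.0276, 0.001,-0.937,-0.001, 0
-0.0397,0.0043,0.0303, 0.001,-0.937,-0.001, 0
-0.0377,0.0043,0.0328, 0.001,-0.937,-0.001, 0
-0.0355,0.0043,0.0352, 0.001,-0.937,-0.001, 0
-0.0331,0.0043,0.0375, 0.001,-0.937,-0.001, 0
-0.0306,0.0043,0.0395, 0.001,-0.937,-0.001, 0
-0.0279,0.0043,0.0415, 0.001,-0.937,-0.001, 0
-0.0251,0.0043,0.0432, 0.001,-0.937,-0.001, 0
-0.0223,0.0043,0.0447, 0.001,-0.937,-0.001, 0
-0.0193,0.0043,0.0461, 0.001,-0.937,-0.001, 0
-0.0162,0.0043,0.0473, 0.001,-0.937,-0.001, 0
-0.0131,0.0043,0.0482, 0.001,-0.937,-0.001, 0
```

```bash
python3 -m jog '[-0.0482,0,-0.0131,0,-0.937,0,0, -0.049,0,-0.0099,0,-0.937,0,0, -0.0495,0.0,-0.0067,0,-0.937,0,0, -0.05,0.0,-0.0034,0,-0.937,0,0, -0.05,0,0,0,-0.937,0,0]'
python3 -m jog '[-0.05,0,0.0031,0,-0.937,0,0, -0.0496,0,0.0064,0,-0.937,0,0, -0.049,0,0.0096,0,-0.937,0,0, -0.0483,0,0.0128,0,-0.937,0,0, -0.0474,0,0.0159,0,-0.937,0,0]'
python3 -m jog '[-0.0462,0,0.019,0,-0.937,0,0, -0.0449,0,0.022,0,-0.937,0,0, -0.0434,0,0.0248,0,-0.937,0,0, -0.0416,0.01,0.0276,0,-0.937,0,0, -0.0397,0.01,0.0303,0,-0.937,0,0]'
python3 -m jog '[-0.0377,0.01,0.0328,0,-0.937,0,0, -0.0355,0.01,0.0352,0,-0.937,0,0, -0.0331,0.01,0.0375,0,-0.937,0,0, -0.0306,0.01,0.0395,0,-0.937,0,0, -0.0279,0.01,0.0415,0,-0.937,0,0]'
python3 -m jog '[-0.0251,0.01,0.0432,0,-0.937,0,0, -0.0223,0.01,0.0447,0,-0.937,0,0, -0.0193,0.01,0.0461,0,-0.937,0,0, -0.0162,0.01,0.0473,0,-0.937,0,0, -0.0131,0.01,0.0482,0,-0.937,0,0]'
python3 -m jog '[0,0,0,0,0,0,0, 0,0,0,0,0,0,0, 0,0,0,0,0,0,0, 0,0,0,0,0,0,0, 0,0,0,0,0,0,0]' | tail -c 600
python3 - <<'E'
from station import eyes
import cv2,numpy as np
from h import *
c=eyes.capture("wrist");np.savez("pics/w1.npz",**c)
cv2.imwrite("pics/w1.png",cv2.resize(c["pixels"],(800,600),interpolation=cv2.INTER_CUBIC))
print(now()[0], Ro.from_matrix(now()[1].T@toolR(LAN[3],0,1)).as_rotvec(degrees=True))
E
```

```text
time_s: 0.65
tool_pos: [0.3011, -0.4686, 0.2137]
eef_rot: [-0.251, 0.661, -0.661, 0.251]
ft_force: [0.4, 0.3, -0.3]
width: 0.0914
time_s: 1.15
tool_pos: [0.3801, -0.4072, 0.2136]
eef_rot: [-0.355, 0.612, -0.611, 0.355]
ft_force: [0.1, -0.6, -0.6]
width: 0.0916
time_s: 1.65
tool_pos: [0.4591, -0.346, 0.2057]
eef_rot: [-0.45, 0.545, -0.545, 0.45]
ft_force: [-0.1, -1.2, -0.1]
width: 0.091
time_s: 2.15
tool_pos: [0.538, -0.2846, 0.1854]
eef_rot: [0.533, -0.465, 0.465, -0.533]
ft_force: [0.6, -0.3, -0.3]
width: 0.0911
time_s: 2.65
tool_pos: [0.6169, -0.2233, 0.1653]
eef_rot: [0.601, -0.372, 0.372, -0.601]
ft_force: [-0.6, -0.3, -0.1]
width: 0.0913
time_s: 3.15
tool_pos: [0.616, -0.2245, 0.1663]
eef_rot: [0.601, -0.373, 0.373, -0.601]
ft_force: [0.4, -1.0, 0.1]
width: 0.0911
[ 0.61608733 -0.22446257  0.16628044] [-0.00869418 -0.05999961  0.02128769]
```

View pics/w1.png

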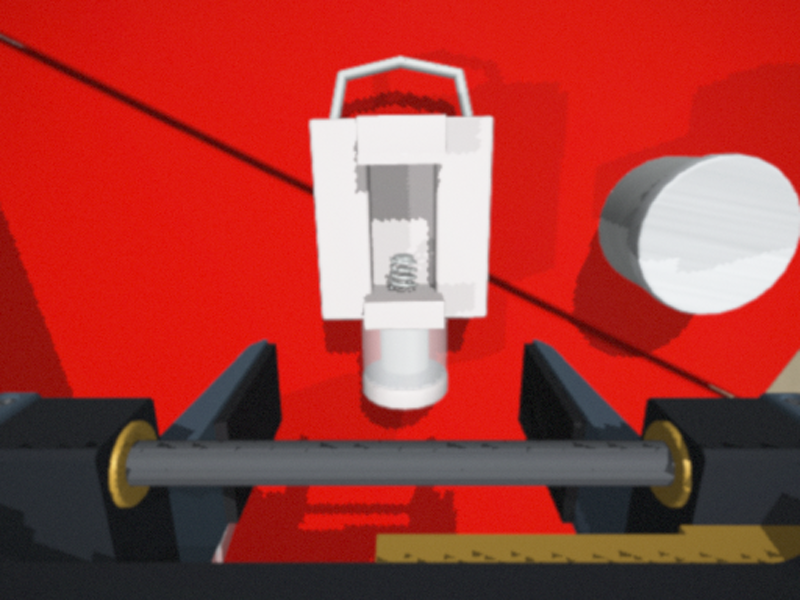

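Run:
```python
from h import *
w,t,s=load("w1"),load("top0"),load("scene0");k=1.5625
W=[(w,a,(np.array(b)+.5)/k-.5) for a,b in [((50,50,52),(310,120)),((50,-50,52),(493,117)),((-65,-50,52),(487,317)),((-65,50,52),(323,320)),
((26.5,23,70),(358,164)),((26.5,-23,70),(440,165)),((50,23,70),(358,116)),((50,-23,70),(446,115))]]
lan=[(t,(-65,-50,52),(333,165.6)),(t,(-65,50,52),(349.4,198)),(t,(50,50,52),(309.6,218)),
(s,(50,-50,0),(209,223)),(s,(-65,-50,0),(166,232)),(s,(50,50,52),(202.4,186.4))]
for o in (W,W+lan):
    p,r=fit(o,LAN);print(p.round(4),r.round(1).tolist())
```

```text
[ 0.5961 -0.179  -0.0026  2.0469] [[-0.3, -0.0], [0.2, -0.3], [-0.7, -0.1], [-0.1, -0.4], [0.1, 0.6], [3.9, -1.0], [-1.1, 0.7], [0.3, 0.3]]
[ 0.596  -0.179  -0.0024  2.0449] [[-0.4, -0.3], [0.2, -0.2], [-0.9, -0.0], [-0.4, -0.5], [0.0, 0.5], [3.8, -1.1], [-1.2, 0.5], [0.3, 0.2], [-1.2, -1.0], [-0.5, 0.0], [1.0, -0.9], [-0.2, 0.9], [-0.5, 0.7], [-1.4, -0.7]]
```

```bash
sed -i 's/^LAN=.*/LAN=np.array([.596,-.179,0,2.045]); DOCK=np.array([.5467,.1376,0,1.4004])/' h.py
python3 - <<'E'
from h import *
p,R,o=now();q=T(DOCK,[-.05,0,.18])
print(q);plan(p,R,q,toolR(DOCK[3],0,1),15,0)
E
```

```text
[0.53822135 0.08832412 0.18      ]
-0.0525,-0.0023,0.0115, -0.000,0.601,0.000, 0
-0.0529,-0.0023,0.0093, -0.000,0.601,0.000, 0
-0.0533,-0.0023,0.0070, -0.000,0.601,0.000, 0
-0.0535,-0.0023,0.0048, -0.000,0.601,0.000, 0
-0.0537,-0.0023,0.0025, -0.000,0.601,0.000, 0
-0.0537,-0.0023,0.0003, -0.000,0.601,0.000, 0
-0.0537,-0.0023,-0.0020, -0.000,0.601,0.000, 0
-0.0536,-0.0023,-0.0042, -0.000,0.601,0.000, 0
-0.0533,-0.0023,-0.0065, -0.000,0.601,0.000, 0
-0.0530,-0.0023,-0.0087, -0.000,0.601,0.000, 0
-0.0526,-0.0023,-0.0109, -0.000,0.601,0.000, 0
-0.0521,-0.0023,-0.0131, -0.000,0.601,0.000, 0
-0.0515,-0.0023,-0.0153, -0.000,0.601,0.000, 0
-0.0508,-0.0023,-0.0174, -0.000,0.601,0.000, 0
-0.0500,-0.0023,-0.0195, -0.000,0.601,0.000, 0
```

```bash
python3 -m jog '[-0.0525,-0.0023,0.0115,0,0.6,0,0, -0.0529,-0.0023,0.0093,0,0.6,0,0, -0.0533,-0.0023,0.007,0,0.6,0,0, -0.0535,-0.0023,0.0048,0,0.6,0,0, -0.0537,-0.0023,0.0025,0,0.6,0,0]' >/dev/null
python3 -m jog '[-0.0537,-0.0023,0,0,0.6,0,0, -0.0537,-0.0023,-0.002,0,0.6,0,0, -0.0536,-0.0023,-0.0042,0,0.6,0,0, -0.0533,-0.0023,-0.0065,0,0.6,0,0, -0.053,-0.0023,-0.0087,0,0.6,0,0]' >/dev/null
python3 -m jog '[-0.0526,-0.0023,-0.0109,0,0.6,0,0, -0.0521,-0.0023,-0.0131,0,0.6,0,0, -0.0515,-0.0023,-0.0153,0,0.6,0,0, -0.0508,-0.0023,-0.0174,0,0.6,0,0, -0.05,-0.0023,-0.0195,0,0.6,0,0]' >/dev/null
python3 -m jog '[0,0,0,0,0,0,0, 0,0,0,0,0,0,0, 0,0,0,0,0,0,0, 0,0,0,0,0,0,0, 0,0,0,0,0,0,0]'
python3 - <<'E'
from station import eyes
import cv2,numpy as np
from h import *
c=eyes.capture("wrist");np.savez("pics/w2.npz",**c)
cv2.imwrite("pics/w2.png",cv2.resize(c["pixels"],(800,600),interpolation=cv2.INTER_CUBIC))
E
```

```text
time_s: 5.2
tool_pos: [0.5381, 0.0879, 0.1797]
eef_rot: [0.456, -0.54, 0.54, -0.456]
ft_force: [0.5, 0.8, -1.1]
width: 0.0912
```

View pics/w2.png

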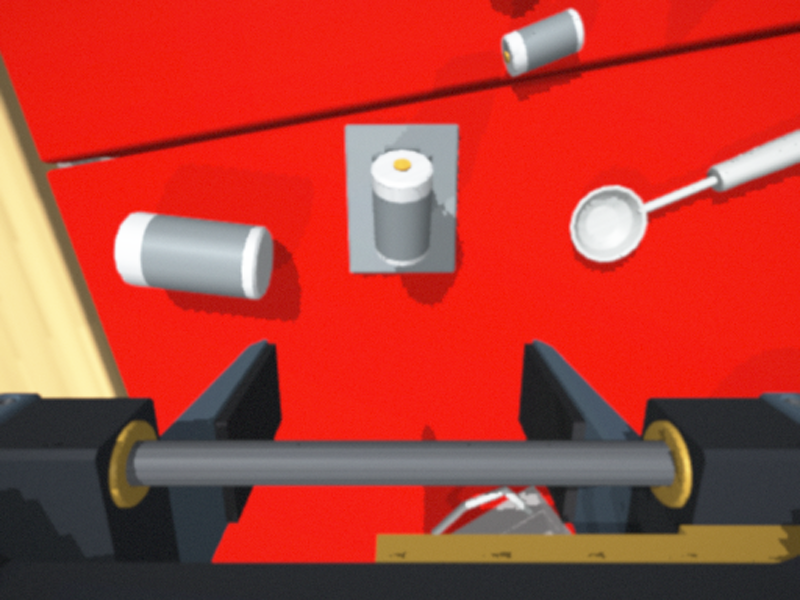

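Run:
```python
from h import *
w,t,s=load("w2"),load("top0"),load("scene0");k=1.5625
W=[(w,a,(np.array(b)+.5)/k-.5) for a,b in [((50,37.5,6),(345,125)),((50,-37.5,6),(459,124)),((-50,-37.5,6),(457,272)),((-50,37.5,6),(350,273)),((27.2,0,72),(402,164))]]
d=[(t,(50,-37.5,6),(187,193)),(t,(-50,-37.5,6),(221.6,199.4)),(t,(27.2,0,72),(189,205)),(s,(27.2,0,72),(317.6,202)),
(s,(-50,-37.5,0),(284,222.4)),(s,(50,-37.5,0),(321,232.6)),(s,(50,37.5,0),(327,213))]
for o in (W,W+d):
    D,r=fit(o,DOCK);print(D.round(4),r.round(1).tolist())
D,_=fit(W,DOCK);D[2]=0
p,R,o=now()
c,sn=np.cos(np.deg2rad(32)),np.sin(np.deg2rad(32))
g=np.array([9.5*c,0,55+9.5*sn])   # axis point at s=40 from flat end
lean=17;td=np.array([np.sin(np.deg2rad(lean)),0,-np.cos(np.deg2rad(lean))])
tcp=g+4*td; pre=tcp-70*td
print(tcp,pre); R1=toolR(D[3],lean,1)
print("to pre");plan(p,R,T(D,pre/1e3),R1,5,0)
print("in");plan(T(D,pre/1e3),R1,T(D,tcp/1e3),R1,5,0)
```

```text
[ 5.4910e-01  1.3620e-01 -1.0000e-03  1.4128e+00] [[-0.2, 0.1], [-0.0, -0.1], [-0.9, 0.2], [0.5, 0.2], [0.4, -0.2]]
[ 5.4880e-01  1.3630e-01 -3.0000e-04  1.4112e+00] [[-0.5, -0.1], [-0.1, -0.2], [-1.2, 0.3], [0.1, 0.3], [0.1, -0.3], [-1.7, -0.9], [-0.4, -0.8], [-1.3, -0.5], [-0.4, -0.8], [-1.4, 0.7], [-1.5, 0.3], [-1.0, 0.5]]
[ 9.22594373  0.         56.20901399] [-11.2400756   0.        123.1503469]
to pre
-0.0191,0.0282,0.0014, -0.005,-0.031,0.851, 0
-0.0173,0.0293,0.0015, -0.005,-0.031,0.851, 0
-0.0156,0.0303,0.0015, -0.005,-0.031,0.851, 0
-0.0137,0.0312,0.0016, -0.005,-0.031,0.851, 0
-0.0119,0.0319,0.0016, -0.005,-0.031,0.851, 0
in
-0.0000,0.0350,0.0000, 0.000,0.000,0.000, 0
-0.0000,0.0350,0.0000, 0.000,0.000,0.000, 0
-0.0000,0.0350,0.0000, 0.000,0.000,0.000, 0
-0.0000,0.0350,0.0000, 0.000,0.000,0.000, 0
-0.0000,0.0350,0.0000, 0.000,0.000,0.000, 0
```

```bash
python3 -m jog '[-0.0191,0.0282,0.0014,0,-0.03,0.851,0, -0.0173,0.0293,0.0015,0,-0.03,0.851,0, -0.0156,0.0303,0.0015,0,-0.03,0.851,0, -0.0137,0.0312,0.0016,0,-0.03,0.851,0, -0.0119,0.0319,0.0016,0,-0.03,0.851,0]'
python3 -m jog '[0,0.035,0,0,0,0,0, 0,0.035,0,0,0,0,0, 0,0.035,0,0,0,0,0, 0,0.035,0,0,0,0,0, 0,0.035,0,0,0,0,0]'
python3 -m jog '[0,0,0,0,0,0,0, 0,0,0,0,0,0,0.3, 0,0,0,0,0,0,0.4, 0,0,0,0,0,0,0.5, 0,0,0,0,0,0,0.55]'
python3 - <<'E'
from h import *
p,R,o=now();D=np.array([.5491,.1362,0,1.4128])
print(p,(T(D,np.array([9.2,0,56.2])/1e3)-p)@toolR(D[3],17,1)*1e3,Ro.from_matrix(R.T@toolR(D[3],17,1)).as_rotvec(degrees=True))
E
```

```text
time_s: 5.75
tool_pos: [0.5475, 0.1257, 0.1231]
eef_rot: [-0.373, 0.6, -0.464, 0.535]
ft_force: [0.5, -0.7, 0.1]
width: 0.0912
time_s: 6.25
tool_pos: [0.5507, 0.1457, 0.0558]
eef_rot: [-0.374, 0.599, -0.465, 0.534]
ft_force: [1.0, -0.0, -0.0]
width: 0.0912
time_s: 6.75
tool_pos: [0.5508, 0.1459, 0.057]
eef_rot: [-0.374, 0.599, -0.465, 0.534]
ft_force: [-0.1, 0.5, -0.1]
width: 0.0621
[0.55082153 0.14586788 0.05696354] [ 0.81454992  0.54939873 -0.17894397] [-0.14553757  0.05650809 -0.03009402]
```

Within 1 mm. I close now, then lift along the tool axis to about z 0.16.

```bash
python3 -m jog '[0,0,0,0,0,0,0.6, 0,0,0,0,0,0,0.7, 0,0,0,0,0,0,1, 0,0,0,0,0,0,1, 0,0,0,0,0,0,1]'
python3 -m jog '[0,0,0,0,0,0,1, 0,0,0,0,0,0,1, 0,-0.02,0,0,0,0,1, 0,-0.03,0,0,0,0,1, 0,-0.03,0,0,0,0,1]'
python3 -m jog '[0,-0.05,0,0,0,0,1, 0,-0.05,0,0,0,0,1, 0,-0.05,0,0,0,0,1, 0,-0.04,0,0,0,0,1, 0,0,0,0,0,0,1]'
python3 - <<'E'
from station import eyes
import cv2,numpy as np
from h import *
c=eyes.capture("wrist");np.savez("pics/w3.npz",**c)
d=eyes.capture("scene");np.savez("pics/s3.npz",**d)
cv2.imwrite("pics/w3.png",c["pixels"]);
p,R,o=now();u=proj(d,p)[0].astype(int);x,y=u;print(p,u)
cr=cv2.resize(d["pixels"][max(0,y-32):y+32,max(0,x-25):x+25],(300,384),interpolation=cv2.INTER_CUBIC)
cv2.imwrite("pics/w3.png",np.hstack([c["pixels"][:,:500],cr]))
E
```

```text
time_s: 7.25
tool_pos: [0.5493, 0.1462, 0.0563]
eef_rot: [-0.375, 0.6, -0.464, 0.533]
ft_force: [-3.6, 0.2, 2.9]
width: 0.0335
time_s: 7.75
tool_pos: [0.5499, 0.1362, 0.088]
eef_rot: [-0.374, 0.599, -0.465, 0.534]
ft_force: [-0.1, 0.8, -0.7]
width: 0.0336
time_s: 8.25
tool_pos: [0.5476, 0.114, 0.1629]
eef_rot: [-0.372, 0.598, -0.466, 0.536]
ft_force: [0.2, -0.5, -1.1]
width: 0.0334
[0.54564472 0.11446411 0.16012219] [300 169]
```

View pics/w3.png

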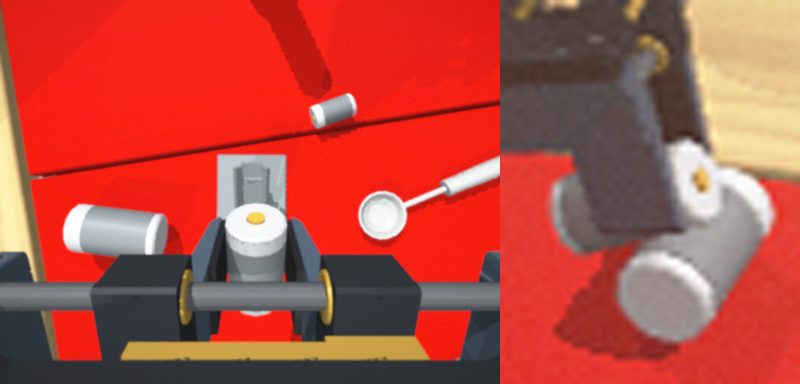

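Run:
```python
from h import *
w=load("w3");p,R,o=now()
for th in (10,15,20):
  a=np.array([-np.cos(np.deg2rad(th)),-np.sin(np.deg2rad(th)),0]);n=np.array([a[1],-a[0],0])
  n=n if n[1]<0 else -n
  for dy in (-4,):
    g=np.array([0,dy,0.])
    pts=[g+22.1*a, g+21*a+17*n, g+21*a-17*n,g-40*a-17*n, g-40*a+17*n, g+21*a+[0,0,17], g+21*a-[0,0,17]]
    print(th,proj(w,np.array(pts)/1e3@R.T+p).round(0).tolist())
```

```text
10 [[251.0, 214.0], [250.0, 233.0], [251.0, 201.0], [251.0, 278.0], [251.0, 318.0], [281.0, 216.0], [220.0, 216.0]]
15 [[251.0, 216.0], [250.0, 238.0], [251.0, 201.0], [251.0, 273.0], [251.0, 315.0], [281.0, 218.0], [220.0, 218.0]]
20 [[251.0, 218.0], [250.0, 242.0], [251.0, 201.0], [251.0, 268.0], [251.0, 311.0], [282.0, 220.0], [220.0, 220.0]]
```

```bash
cat >> h.py <<'E'
def cellpose(xg,zg,th,s=40,b=4,L=None):
    L=LAN if L is None else L
    t=np.deg2rad(th);a=np.array([np.cos(t),0,np.sin(t)]);n=np.array([-np.sin(t),0,np.cos(t)])
    l=np.deg2rad(th-15);q=np.array([xg,0,zg])+s*a+17*n+b*np.array([np.sin(l),0,-np.cos(l)])
    return T(L,q/1e3),toolR(L[3],th-15,1),q
E
python3 - <<'E'
from h import *
p,R,o=now();q,R1,l=cellpose(-20,90,32);print(p,q,l)
plan(p,R,q,R1,15,1)
E
```

```text
[0.54564472 0.11446411 0.16012219] [ 0.59322242 -0.17358841  0.12178837] [  6.08278317   0.         121.78836918]
0.0460,-0.0074,0.0154, -0.179,-0.577,0.001, 1
0.0466,-0.0075,0.0134, -0.179,-0.577,0.001, 1
0.0471,-0.0077,0.0114, -0.179,-0.577,0.001, 1
0.0475,-0.0078,0.0094, -0.179,-0.577,0.001, 1
0.0479,-0.0079,0.0074, -0.179,-0.577,0.001, 1
0.0481,-0.0080,0.0054, -0.179,-0.577,0.001, 1
0.0483,-0.0081,0.0033, -0.179,-0.577,0.001, 1
0.0484,-0.0081,0.0013, -0.179,-0.577,0.001, 1
0.0484,-0.0081,-0.0008, -0.179,-0.577,0.001, 1
0.0483,-0.0081,-0.0028, -0.179,-0.577,0.001, 1
0.0482,-0.0080,-0.0049, -0.179,-0.577,0.001, 1
0.0479,-0.0080,-0.0069, -0.179,-0.577,0.001, 1
0.0476,-0.0079,-0.0089, -0.179,-0.577,0.001, 1
0.0472,-0.0078,-0.0109, -0.179,-0.577,0.001, 1
0.0467,-0.0076,-0.0129, -0.179,-0.577,0.001, 1
```

```bash
python3 -m jog '[0.046,-0.0074,0.0154,-0.179,-0.577,0,1, 0.0466,-0.0075,0.0134,-0.179,-0.577,0,1, 0.0471,-0.0077,0.0114,-0.179,-0.577,0,1, 0.0475,-0.0078,0.0094,-0.179,-0.577,0,1, 0.0479,-0.0079,0.0074,-0.179,-0.577,0,1]' >/dev/null
python3 -m jog '[0.0481,-0.008,0.0054,-0.179,-0.577,0,1, 0.0483,-0.0081,0.0033,-0.179,-0.577,0,1, 0.0484,-0.0081,0.0013,-0.179,-0.577,0,1, 0.0484,-0.0081,-0.0008,-0.179,-0.577,0,1, 0.0483,-0.0081,-0.0028,-0.179,-0.577,0,1]' >/dev/null
python3 -m jog '[0.0482,-0.008,-0.0049,-0.179,-0.577,0,1, 0.0479,-0.008,-0.0069,-0.179,-0.577,0,1, 0.0476,-0.0079,-0.0089,-0.179,-0.577,0,1, 0.0472,-0.0078,-0.0109,-0.179,-0.577,0,1, 0.0467,-0.0076,-0.0129,-0.179,-0.577,0,1]' >/dev/null
python3 -m jog '[0,0,0,0,0,0,1, 0,0,0,0,0,0,1, 0,0,0,0,0,0,1, 0,0,0,0,0,0,1, 0,0,0,0,0,0,1]'
python3 - <<'E'
from station import eyes
import cv2,numpy as np
from h import *
p,R,o=now()
c=eyes.capture("wrist");np.savez("pics/w4.npz",**c)
cv2.imwrite("pics/w4.png",cv2.resize(c["pixels"][100:340,96:416],(800,600),interpolation=cv2.INTER_CUBIC))
p2=now()[0];q,R1,l=cellpose(-20,90,32);print(p,p2,q,Ro.from_matrix(R.T@R1).as_rotvec(degrees=True))
def sh(x,y,z): print((x,y,z),((proj(c,T(LAN,np.array([x,y,z])/1e3))-[96,100]+.5)*2.5-.5).round(0).tolist())
for y in(23,-23):
  sh(26.5,y,70);sh(50,y,70);sh(50,y*50/23,52)
a=R.T
cell=lambda v:((proj(c,p+R@(np.array(v)/1e3))-[96,100]+.5)*2.5-.5).round(0).tolist()
th=np.deg2rad(15);ax=np.array([-np.cos(th),-np.sin(th),0]);print("nub",cell(np.array([0,-4,0])+22.1*ax),cell(np.array([0,-4,17])+21*ax),cell(np.array([0,-4,-17])+21*ax))
E
```

```text
time_s: 10.35
tool_pos: [0.5929, -0.1725, 0.1215]
eef_rot: [-0.543, 0.454, -0.275, 0.651]
ft_force: [-0.1, -0.9, -1.2]
width: 0.0332
[ 0.59290522 -0.17253774  0.12149534] [ 0.59296311 -0.1726757   0.12152809] [ 0.59322242 -0.17358841  0.12178837] [ 0.06926962  0.0617983  -0.00449503]
(26.5, 23, 70) [[321.0, 268.0]]
(50, 23, 70) [[321.0, 190.0]]
(50, 50.0, 52) [[243.0, 193.0]]
(26.5, -23, 70) [[473.0, 268.0]]
(50, -23, 70) [[474.0, 190.0]]
(50, -50.0, 52) [[552.0, 193.0]]
nub [[397.0, 290.0]] [[475.0, 294.0]] [[319.0, 294.0]]
```

View pics/w4.png

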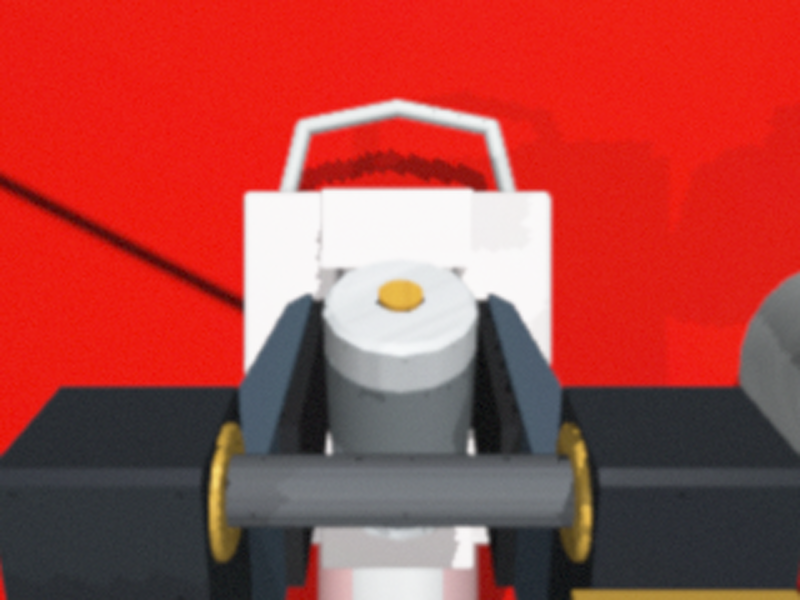

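The wrist view shows the cell square in the grip, face centre about (401,306), nub (401,294), relative tilt about 15°. The lantern's predicted corners match (lip edge y 268, corners 321/472). The cell sits about 0.9 mm towards lantern -y and about 1.5 mm further along the grip, so I'll correct for both and go down.

```bash
cat >> h.py <<'E'
def loc(p,L=None):
    L=LAN if L is None else L
    return (Ro.from_euler('z',-L[3]).as_matrix()@(p-L[:3]))*1e3
E
python3 - <<'E'
from h import *
p,R,o=now();print("local",loc(p))
yt=loc(p)[1]+0.9
def cp(*a):
    q,R1,l=cellpose(*a,s=41.5); return T(LAN,(l+[0,yt,0])/1e3),R1,l
P,Rr=p,R
for a,n in [((-20,46,32),5),((-21,42,32),2),((-27.5,42,32),3),((-27.5,33,32),5)]:
    q,R1,l=cp(*a);print(a,l.round(1),q.round(4));plan(P,Rr,q,R1,n,1);P,Rr=q,R1
E
```

```text
local [  7.0131895   -0.18607883 121.52809288]
(-20, 46, 32) [ 7.4  0.  78.6] [ 0.592  -0.1728  0.0786]
0.0061,0.0206,-0.0004, 0.003,0.003,0.000, 1
0.0061,0.0206,-0.0004, 0.003,0.003,0.000, 1
0.0061,0.0206,-0.0004, 0.003,0.003,0.000, 1
0.0061,0.0206,-0.0004, 0.003,0.003,0.000, 1
0.0061,0.0206,-0.0004, 0.003,0.003,0.000, 1
(-21, 42, 32) [ 6.4  0.  74.6] [ 0.5925 -0.1737  0.0746]
0.0027,0.0044,0.0000, 0.000,0.000,0.000, 1
0.0027,0.0044,0.0000, 0.000,0.000,0.000, 1
(-27.5, 42, 32) [-0.1  0.  74.6] [ 0.5954 -0.1795  0.0746]
0.0052,-0.0016,-0.0000, 0.000,0.000,0.000, 1
0.0052,-0.0016,-0.0000, 0.000,0.000,0.000, 1
0.0052,-0.0016,-0.0000, 0.000,0.000,0.000, 1
(-27.5, 33, 32) [-0.1  0.  65.6] [ 0.5954 -0.1795  0.0656]
0.0013,0.0043,0.0000, 0.000,0.000,0.000, 1
0.0013,0.0043,0.0000, 0.000,0.000,0.000, 1
0.0013,0.0043,0.0000, 0.000,0.000,0.000, 1
0.0013,0.0043,0.0000, 0.000,0.000,0.000, 1
0.0013,0.0043,0.0000, 0.000,0.000,0.000, 1
```

```bash
python3 -m jog '[0.0061,0.0206,-0.0004,0,0,0,1, 0.0061,0.0206,-0.0004,0,0,0,1, 0.0061,0.0206,-0.0004,0,0,0,1, 0.0061,0.0206,-0.0004,0,0,0,1, 0.0061,0.0206,-0.0004,0,0,0,1]'
python3 -m jog '[0,0,0,0,0,0,1, 0,0,0,0,0,0,1, 0.0027,0.0044,0,0,0,0,1, 0.0027,0.0044,0,0,0,0,1, 0,0,0,0,0,0,1]'
python3 - <<'E'
from h import *
print(loc(now()[0]))
E
```

```text
time_s: 10.9
tool_pos: [0.5918, -0.1732, 0.0772]
eef_rot: [-0.543, 0.454, -0.275, 0.651]
ft_force: [-0.0, -0.2, -1.7]
width: 0.0335
time_s: 11.4
tool_pos: [0.5927, -0.1741, 0.0744]
eef_rot: [-0.543, 0.454, -0.275, 0.651]
ft_force: [0.7, 1.1, 0.1]
width: 0.0334
[ 5.91497841  0.72775917 74.41185117]
```

Force-free so far. Next I press towards the spring.

```bash
python3 -m jog '[0.0052,-0.0016,0,0,0,0,1, 0.0052,-0.0016,0,0,0,0,1, 0.0052,-0.0016,0,0,0,0,1, 0,0,0,0,0,0,1, 0,0,0,0,0,0,1]'
python3 - <<'E'
from h import *
p,R,o=now();print(loc(p),(Ro.from_euler('z',-LAN[3]).apply(o["ft_force"])).round(1))
E
```

```text
time_s: 11.9
tool_pos: [0.5954, -0.1794, 0.0744]
eef_rot: [-0.542, 0.454, -0.274, 0.651]
ft_force: [-0.7, 4.0, 0.4]
width: 0.0332
[-0.09074032  0.74207838 74.38304958] [ 3.9 -1.2  0.4]
```

```bash
python3 -m jog '[0.0013,0.0043,0,0,0,0,1, 0.0013,0.0043,0,0,0,0,1, 0.0013,0.0043,0,0,0,0,1, 0,0,0,0,0,0,1, 0,0,0,0,0,0,1]'
python3 - <<'E'
from h import *
p,R,o=now();print(loc(p),(Ro.from_euler('z',-LAN[3]).apply(o["ft_force"])).round(1))
E
python3 -m jog '[0.0013,0.0043,0,0,0,0,1, 0,0,0,0,0,0,1, 0.0013,0.0043,0,0,0,0,1, 0,0,0,0,0,0,1, 0,0,0,0,0,0,1]'
python3 - <<'E'
from h import *
p,R,o=now();print(loc(p),(Ro.from_euler('z',-LAN[3]).apply(o["ft_force"])).round(1))
from station import eyes
c=eyes.capture("wrist");np.savez("pics/w5.npz",**c)
cv2.imwrite("pics/w5.png",cv2.resize(c["pixels"][100:340,96:416],(800,600),interpolation=cv2.INTER_CUBIC))
E
```

```text
time_s: 12.4
tool_pos: [0.5956, -0.1793, 0.0704]
eef_rot: [-0.542, 0.454, -0.275, 0.652]
ft_force: [-2.3, 5.3, 6.8]
width: 0.0331
[-0.09894977  0.47556492 70.37338805] [ 5.7 -0.4  6.8]
time_s: 12.9
tool_pos: [0.5957, -0.179, 0.0674]
eef_rot: [-0.542, 0.454, -0.275, 0.652]
ft_force: [-1.7, 6.3, 9.7]
width: 0.0336
[ 0.13538255  0.32118897 67.41353857] [ 6.4 -1.4  9.7]
```

View pics/w5.png

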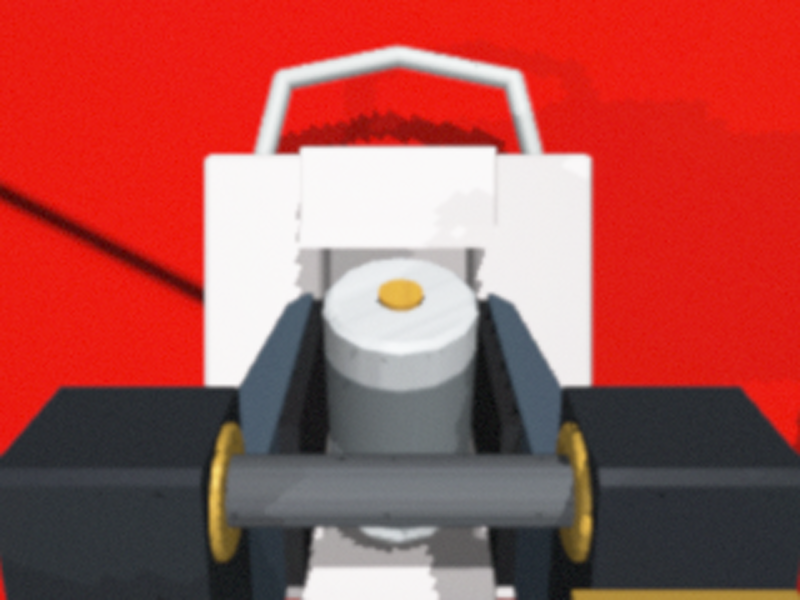

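Nothing has slipped: the nub is still at (401,294). The cell's leading edge (y 260) is about 2 mm clear of the lip edge (y 247). The forces fit spring plus friction on the disc, so I roll down in steps.

Run:
```python
from h import *
yt=.7
def cp(*a):
    q,R1,l=cellpose(*a,s=41.5); return T(LAN,(l+[0,yt,0])/1e3),R1,l
P,Rr,_=cp(-27.5,33,32)
for a,n in [((-28.5,33,28),3),((-28.5,32,22),3),((-29,31.5,15),4)]:
    q,R1,l=cp(*a);print(a,l.round(1),q.round(4));plan(P,Rr,q,R1,n,1);P,Rr=q,R1
```

```text
(-28.5, 33, 28) [ 1.1  0.  63.6] [ 0.5949 -0.1784  0.0636]
-0.0005,0.0019,-0.0000, 0.000,-0.000,-0.333, 1
-0.0005,0.0019,-0.0000, 0.000,-0.000,-0.333, 1
-0.0006,0.0019,-0.0000, 0.000,-0.000,-0.333, 1
(-28.5, 32, 22) [ 4.1  0.  59.3] [ 0.5935 -0.1757  0.0593]
-0.0017,0.0040,0.0000, -0.000,0.000,-0.500, 1
-0.0018,0.0040,0.0000, -0.000,0.000,-0.500, 1
-0.0019,0.0039,0.0000, -0.000,0.000,-0.500, 1
(-29, 31.5, 15) [ 6.7  0.  54.7] [ 0.5923 -0.1734  0.0547]
-0.0012,0.0031,-0.0000, -0.000,-0.000,-0.438, 1
-0.0013,0.0031,-0.0000, -0.000,-0.000,-0.438, 1
-0.0014,0.0030,-0.0000, -0.000,-0.000,-0.438, 1
-0.0015,0.0030,-0.0000, -0.000,-0.000,-0.438, 1
```

```bash
cat > st.py <<'E'
from h import *
p,R,o=now();h=np.array([np.cos(LAN[3]),np.sin(LAN[3]),0])
print("loc",loc(p).round(1),"F",(Ro.from_euler('z',-LAN[3]).apply(o["ft_force"])).round(1),"Tq",(Ro.from_euler('z',-LAN[3]).apply(o["wrist_torque"])).round(2),"lean",np.rad2deg(np.arctan2(R[:,1]@h,-R[2,1])).round(1))
E
python3 -m jog '[-0.0005,0.0019,0,0,0,-0.333,1, -0.0005,0.0019,0,0,0,-0.333,1, -0.0006,0.0019,0,0,0,-0.333,1, 0,0,0,0,0,0,1, 0,0,0,0,0,0,1]'; python3 st.py
```

```text
time_s: 13.45
tool_pos: [0.595, -0.1779, 0.065]
eef_rot: [-0.558, 0.434, -0.297, 0.642]
ft_force: [-1.8, 5.7, 7.9]
width: 0.0334
loc [ 1.5  0.4 65. ] F [ 5.9 -1.   7.9] Tq [-0.18 -0.99  0.04] lean 13.0
```

```bash
python3 -m jog '[-0.0017,0.004,0,0,0,-0.5,1, -0.0018,0.004,0,0,0,-0.5,1, -0.0019,0.004,0,0,0,-0.5,1, 0,0,0,0,0,0,1, 0,0,0,0,0,0,1]'; python3 st.py
```

```text
time_s: 13.95
tool_pos: [0.5937, -0.1755, 0.0602]
eef_rot: [-0.58, 0.404, -0.331, 0.625]
ft_force: [-1.6, 4.7, 5.0]
width: 0.0335
loc [ 4.2  0.4 60.2] F [ 4.9 -0.7  5. ] Tq [-0.21 -0.79  0.02] lean 7.0
```

```bash
python3 -m jog '[-0.0012,0.0031,0,0,0,-0.438,1, -0.0013,0.0031,0,0,0,-0.438,1, -0.0014,0.003,0,0,0,-0.438,1, -0.0015,0.003,0,0,0,-0.438,1, 0,0,0,0,0,0,1]'
python3 -m jog '[0,0,0,0,0,0,1, 0,0,0,0,0,0,1, 0,0,0,0,0,0,1, 0,0,0,0,0,0,1, 0,0,0,0,0,0,1]'; python3 st.py
python3 - <<'E'
from h import *
from station import eyes
c=eyes.capture("wrist");np.savez("pics/w6.npz",**c)
cv2.imwrite("pics/w6.png",cv2.resize(c["pixels"][100:340,96:416],(800,600),interpolation=cv2.INTER_CUBIC))
E
```

```text
time_s: 14.45
tool_pos: [0.5923, -0.1731, 0.0548]
eef_rot: [0.604, -0.368, 0.368, -0.604]
ft_force: [-1.4, 4.1, 3.1]
width: 0.0336
time_s: 14.95
tool_pos: [0.5926, -0.174, 0.0543]
eef_rot: [0.604, -0.368, 0.368, -0.603]
ft_force: [-1.5, 4.6, 4.2]
width: 0.0335
loc [ 6.   0.7 54.3] F [ 4.8 -0.7  4.2] Tq [-0.3  -0.68  0.07] lean -0.0
```

View pics/w6.png

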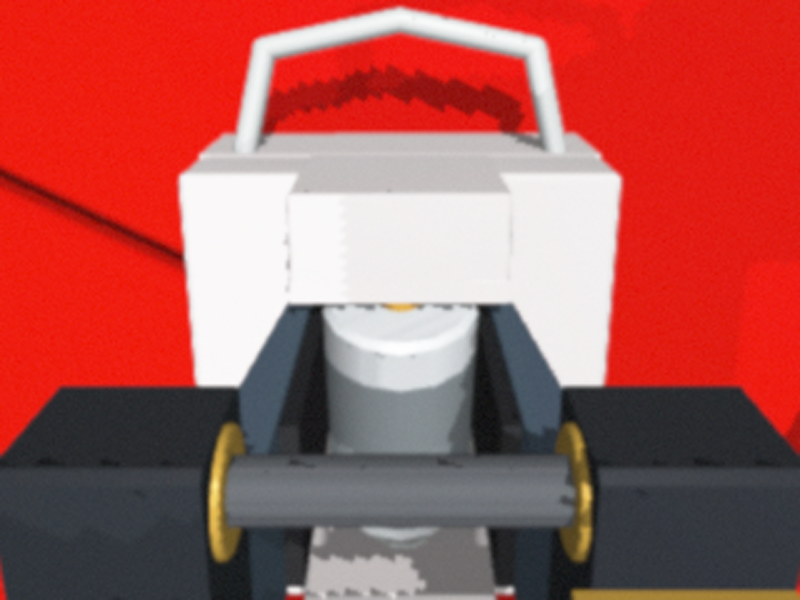

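```bash
python3 -m jog '[0,0,0,0,0,0,0.6, 0,0,0,0,0,0,0.5, 0,0,0,0,0,0,0.4, 0,0,0,0,0,0,0.4, 0,0,0,0,0,0,0.4]'; python3 st.py
python3 - <<'E'
from h import *
from station import eyes
c=eyes.capture("wrist");np.savez("pics/w7.npz",**c)
cv2.imwrite("pics/w7.png",cv2.resize(c["pixels"][100:340,96:416],(800,600),interpolation=cv2.INTER_CUBIC))
E
```

```text
time_s: 15.5
tool_pos: [0.5924, -0.1742, 0.0541]
eef_rot: [0.604, -0.368, 0.368, -0.603]
ft_force: [-0.8, 1.0, 0.1]
width: 0.055
loc [ 5.9  1.  54.1] F [1.3 0.2 0.1] Tq [-0.07  0.02  0.01] lean -0.0
```

View pics/w7.png

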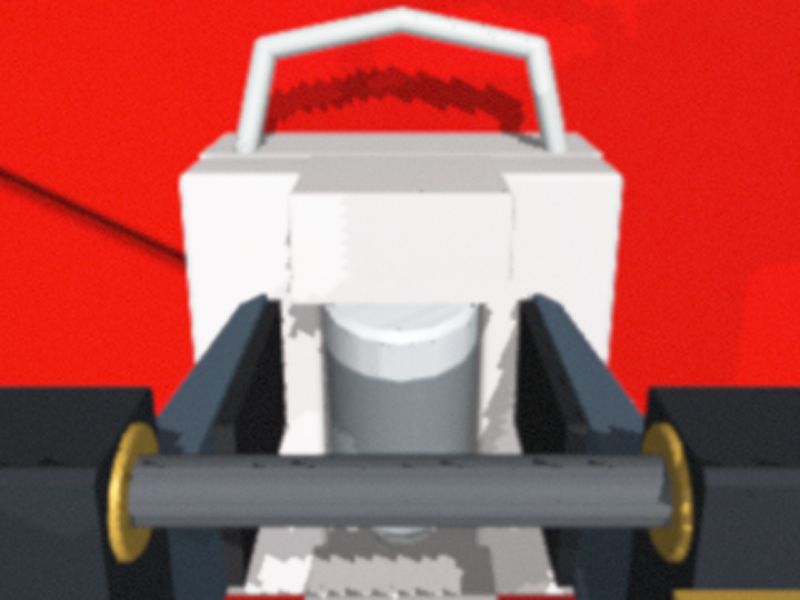

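The cell stayed put on release, with its nub face tucked under the lip and still inclined. I lift, shut the fingers, and come down to push.

```bash
python3 -m jog '[0,-0.02,0,0,0,0,0.4, 0,-0.03,0,0,0,0,0.4, 0,-0.03,0,0,0,0,0.4, 0,-0.02,0,0,0,0,0.4, 0,0,0,0,0,0,1]'
python3 -m jog '[0,0,0,0,0,0,1, 0,0,0,0,0,0,1, 0,0,0,0,0,0,1, 0,0,0,0,0,0,1, 0,0,0,0,0,0,1]'
python3 -m jog '[0,0,0,0,0,0,1, 0,0,0,0,0,0,1, 0,0.02,0,0,0,0,1, 0,0.01,0,0,0,0,1, 0,0,0,0,0,0,1]'; python3 st.py
```

```text
time_s: 16.05
tool_pos: [0.5936, -0.1742, 0.0965]
eef_rot: [-0.604, 0.367, -0.369, 0.604]
ft_force: [-0.6, 0.2, 0.2]
width: 0.0494
time_s: 16.55
tool_pos: [0.5923, -0.1739, 0.094]
eef_rot: [0.604, -0.369, 0.368, -0.603]
ft_force: [0.2, 0.0, -0.8]
width: 0.0098
time_s: 17.05
tool_pos: [0.5917, -0.1737, 0.0811]
eef_rot: [0.604, -0.369, 0.367, -0.603]
ft_force: [0.7, 0.2, 0.1]
width: 0.0005
loc [ 6.7  1.4 81.1] F [-0.2 -0.7  0.1] Tq [-0.15  0.03 -0.03] lean 0.1
```

```bash
python3 -m jog '[0.002,0.005,0,0,0,0,1, 0,0.005,0,0,0,0,1, 0,0.005,0,0,0,0,1, 0,0,0,0,0,0,1, 0,0,0,0,0,0,1]'; python3 st.py
python3 -m jog '[0,0.004,0,0,0,0,1, 0,0.004,0,0,0,0,1, 0,0,0,0,0,0,1, 0,0,0,0,0,0,1, 0,0,0,0,0,0,1]'; python3 st.py
```

```text
time_s: 17.55
tool_pos: [0.5928, -0.1747, 0.0763]
eef_rot: [0.604, -0.368, 0.368, -0.603]
ft_force: [-1.2, 0.5, 0.0]
width: 0.0004
loc [ 5.3  0.8 76.3] F [1.  0.8 0. ] Tq [-0.12  0.01 -0.03] lean -0.0
time_s: 18.05
tool_pos: [0.5928, -0.1747, 0.073]
eef_rot: [0.604, -0.369, 0.368, -0.603]
ft_force: [-0.5, 0.8, 1.2]
width: 0.0008
loc [ 5.3  0.9 73. ] F [0.9 0.1 1.2] Tq [-0.08 -0.01  0.  ] lean -0.0
```

```bash
python3 -m jog '[0,0.004,0,0,0,0,1, 0,0.004,0,0,0,0,1, 0,0,0,0,0,0,1, 0,0,0,0,0,0,1, 0,0,0,0,0,0,1]'; python3 st.py
python3 -m jog '[0,0.004,0,0,0,0,1, 0,0.003,0,0,0,0,1, 0,0,0,0,0,0,1, 0,0,0,0,0,0,1, 0,0,0,0,0,0,1]'; python3 st.py
```

```text
time_s: 18.55
tool_pos: [0.5928, -0.1748, 0.0698]
eef_rot: [0.604, -0.368, 0.368, -0.603]
ft_force: [-0.3, 1.0, 0.9]
width: 0.0003
loc [ 5.2  0.9 69.8] F [ 1.  -0.1  0.9] Tq [-0.12 -0.02 -0.04] lean -0.0
time_s: 19.05
tool_pos: [0.5928, -0.1748, 0.067]
eef_rot: [0.604, -0.368, 0.368, -0.603]
ft_force: [-0.2, -0.4, -0.9]
width: 0.0004
loc [ 5.2  0.9 67. ] F [-0.3  0.3 -0.9] Tq [-0.09  0.06  0.  ] lean -0.0
```

```bash
python3 -m jog '[0,0.0025,0,0,0,0,1, 0,0.0025,0,0,0,0,1, 0,0,0,0,0,0,1, 0,0,0,0,0,0,1, 0,0,0,0,0,0,1]'; python3 st.py
python3 -m jog '[0,0.0025,0,0,0,0,1, 0,0,0,0,0,0,1, 0,0,0,0,0,0,1, 0,0,0,0,0,0,1, 0,0,0,0,0,0,1]'; python3 st.py
```

```text
time_s: 19.55
tool_pos: [0.5928, -0.1746, 0.0651]
eef_rot: [0.604, -0.368, 0.368, -0.603]
ft_force: [0.2, 0.7, 0.1]
width: 0.0002
loc [ 5.3  0.9 65.1] F [ 0.6 -0.5  0.1] Tq [-0.14  0.06  0.03] lean -0.0
time_s: 20.05
tool_pos: [0.5929, -0.1747, 0.0642]
eef_rot: [0.604, -0.368, 0.368, -0.603]
ft_force: [0.3, 0.4, 1.7]
width: 0.0001
loc [ 5.3  0.8 64.2] F [ 0.2 -0.4  1.7] Tq [-0.12  0.03  0.  ] lean -0.0
```

Contact at about 64.2, which matches a seated cell's top. I push on in small steps.

```bash
python3 -m jog '[0,0.002,0,0,0,0,1, 0,0,0,0,0,0,1, 0,0,0,0,0,0,1, 0,0,0,0,0,0,1, 0,0,0,0,0,0,1]'; python3 st.py
python3 - <<'E'
from h import *
from station import eyes
c=eyes.capture("wrist");np.savez("pics/w8.npz",**c)
cv2.imwrite("pics/w8.png",cv2.resize(c["pixels"][100:340,96:416],(800,600),interpolation=cv2.INTER_CUBIC))
E
```

```text
time_s: 20.55
tool_pos: [0.593, -0.1747, 0.0642]
eef_rot: [0.604, -0.368, 0.368, -0.603]
ft_force: [-1.5, 0.8, 5.9]
width: 0.0004
loc [ 5.2  0.7 64.2] F [1.4 1.  5.9] Tq [ 0.05 -0.18  0.03] lean -0.0
```

View pics/w8.png

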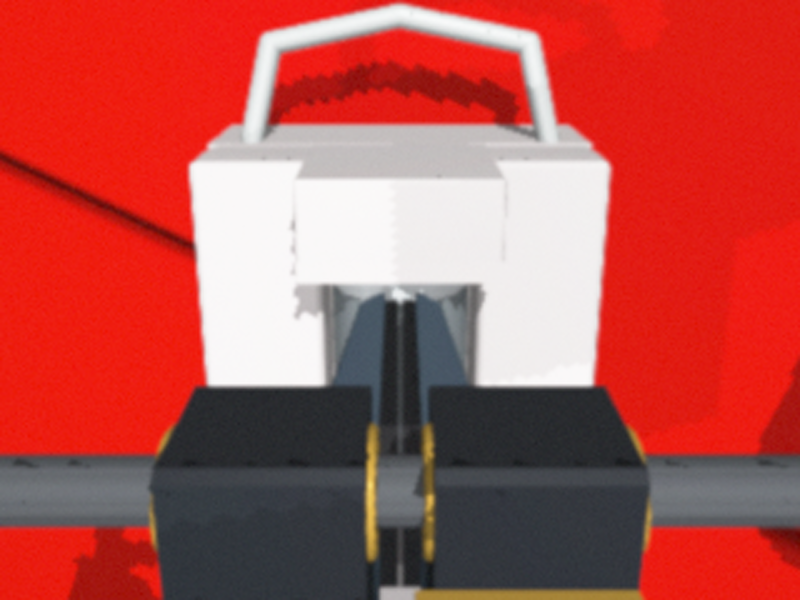

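```bash
python3 -m jog '[0,0.002,0,0,0,0,1, 0,0.001,0,0,0,0,1, 0,0,0,0,0,0,1, 0,0,0,0,0,0,1, 0,0,0,0,0,0,1]'; python3 st.py
```

```text
time_s: 21.1
tool_pos: [0.5933, -0.1745, 0.0641]
eef_rot: [-0.604, 0.368, -0.369, 0.604]
ft_force: [-2.1, 1.6, 11.6]
width: 0.0001
loc [ 5.2  0.3 64.1] F [ 2.4  1.1 11.6] Tq [ 0.09 -0.41  0.01] lean -0.1
```

```bash
python3 -m jog '[0,-0.01,0,0,0,0,1, 0,-0.03,0,0,0,0,1, 0,-0.05,0,0,0,0,1, 0.06,-0.07,0,0,0,0,1, 0.06,-0.07,0,0,0,0,1]' >/dev/null
python3 -m jog '[0.05,-0.03,0,0,0,0,1, 0,0,0,0,0,0,1, 0,0,0,0,0,0,1, 0,0,0,0,0,0,1, 0,0,0,0,0,0,1]'
python3 - <<'E'
from h import *
from station import eyes
c=eyes.capture("wrist");d=eyes.capture("top")
np.savez("pics/w9.npz",**c)
x,y=proj(c,T(LAN,[0,0,.05]))[0].astype(int);x=max(x-70,0);y=max(y-70,0)
A=cv2.resize(c["pixels"][y:y+130,x:x+140],(560,520),interpolation=cv2.INTER_CUBIC)
B=cv2.resize(d["pixels"][165:217,294:324+20],(240,250),interpolation=cv2.INTER_CUBIC);B=np.vstack([B,np.zeros((270,240,3),np.uint8)])
cv2.imwrite("pics/w9.png",np.hstack([A,B]))
f=lambda *v:((proj(c,T(LAN,np.array(v)/1e3))[0]-[x,y]+.5)*4-.5).round(0)
print("lip",f(26.5,23,70),f(26.5,-23,70),"flat top exp",f(-30.5,0,64),"if 4mm back",f(-34.5,0,64),"spring wall",f(-48.5,0,70),"sides",f(0,17,47),f(0,-17,47))
E
```

```text
time_s: 22.1
tool_pos: [0.6231, -0.234, 0.165]
eef_rot: [0.604, -0.369, 0.367, -0.603]
ft_force: [0.9, 0.1, 0.7]
width: 0.0003
lip [168. 154.] [399. 154.] flat top exp [283. 431.] if 4mm back [283. 449.] spring wall [283. 519.] sides [207. 281.] [360. 281.]
```

View pics/w9.png

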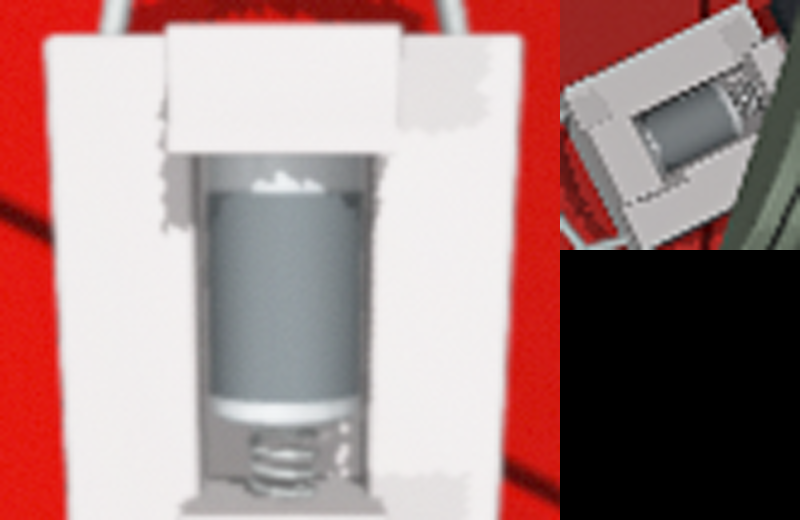

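The cell lies level under the lip. Its flat end is at y≈427, against 431 expected if seated and 449 if 4 mm back. The sides at 207 and 360 match exactly. I'm handing in.

```bash
python3 -c "
from station import order,status
print(order.hand_in(), status.get_obs()['ft_force'])"
```

```text
the job is handed in; nothing more can be done
the job is handed in; nothing more can be done
```

The cell is in the lantern's battery bay and the job is handed in. My last close look shows it seated, but `order.hand_in()` gives no verdict.

- **Loading:** I took the middle-sized cell from the dock and pressed its flat end on the spring. The wrist read about 4–6 N along the bay, so the spring was in by roughly 7–11 mm. I then rolled the nub end from 32° down to 15°, past the lip, and let go.
- **Pushing home:** With the fingers shut, I pushed straight down to 11.6 N. The cell's top stood firm at z 64 mm, as it should when seated.
- **Last look:** The wrist picture shows the cell level under the lip, with its flat end within about 1 mm of the seated position and its sides where they should be. The gripper was about 100 mm clear above it. Hand-in was soon after the 22.1 s mark.
- **What disagreed:** The lantern's fitted height came out about 2 mm low, so I used z = 0, and the contact at 64 mm supports that. I never felt the cell snap under the lip. The force stayed near zero until the seat height, so it had probably dropped into place early.
- **Not checked:** I didn't re-measure the tumbler, spoon, tin and torch at the end. I kept every move clear of them and saw no unexpected contact force.

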